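# Slide the clamped filter plate off the shelf edge to hang on its peg

## Task

Swing the red clamp arm fully back out of the way, then push the standing copper filter plate along the ash shelf so that its eye runs onto the steel peg, and on over the shelf's edge until the plate hangs freely from the peg, clear of the shelf and at rest. Only push the plate, gently: do not grip it or lift it. Leave the insulator, the spare knob, the kidney dish and the arrow marker where they are.

Things in the scene. Friction and masses are not known exactly. Their poses are not given: they have to be found in the camera images.
- shelf: Fixed pale ash board on the bench, 250 (x) x 440 (y) mm, top at z 30 mm. Place and yaw vary. Origin: on the bench under the middle of the drop edge, off which the plate is pushed; +x points over this edge to the peg post, z up. Board spans x -250..0, y -220..220. Beyond the edge: open gap of 100 mm, then a dark steel post (40 mm wide, near face at x 100, top at z 105) that carries the peg.
- peg_tip (a point): Free end of the horizontal steel peg, on its axis. The peg is 10 mm thick, runs from the post back towards the robot along the shelf's -x and ends 30 mm short of the edge, over the board (shelf frame x -30, y 0, z 83: 53 mm above the board's top).
- peg_root (a point): Where the peg's axis meets the post: shelf frame x 100, y 0, z 83.
- filter: Loose copper plate 120 (y) x 6 (x) mm, upright in the middle of a grey foot 52 (x) x 120 (y) x 14 mm high; total height 70 mm, 0.3 to 0.6 kg. Origin: centre of the foot's underside; z up; front and back alike. Round 32 mm eye through it along x, centre 46 mm up: standing, its top clears the peg by 4 mm; hanging it sits 4 mm lower, foot wholly past the edge (origin over 26 mm beyond).
- eye (a point): Centre of the filter plate's eye.
- clamp_arm (a joint): Angle of the red clamp arm about its upright pivot: 0 = across the shelf (along its -y, in front of the plate), grows as the tip swings to the shelf's +x; stop at 1.6 rad (fully back, along the shelf's +x, beside the lane). Starts at 0 to 0.4, stays where it is left; about 2 N moves it.
- clamp_pivot (a point): Pivot axis of the clamp arm, at the arm's mid-height: shelf frame x -70, y 175, z 52.
- clamp_tip (a point): Point on the clamp arm 145 mm from the pivot, at mid-height. The arm is a bar 16 mm wide and 16 mm high (14 to 30 mm above the board) and 155 mm long, with a black upright grip 18 mm thick at this point, up to 58 mm above the board.
- insulator: White ribbed ceramic insulator, 44 mm diameter, 60 mm tall, standing on the board; origin at its base. Must not be disturbed.
- spare_knob: Black bakelite knob, 44 mm diameter, 42 mm tall, standing on the board; origin at its base. Must not be disturbed.
- kidney_dish: Stainless kidney dish about 110 x 220 x 40 mm on the bench; origin under its middle. Must not be disturbed.
- arrow_marker: Green acrylic arrow marker, 100 x 60 x 8 mm, lying on the bench; origin under its shaft. Must not be disturbed.
Mind the look-alikes: they are no part of the job. Of the things like the filter, leave any that is blue or green; of the rest the larger one is meant.

How it is judged (in metres and radians):
On the way, in this order (a step that is already met when the one before it is completed fails the run):
1. the clamp arm is swung back (joint above 1.35 rad) while the plate is still well short of the peg (value of joint clamp_arm above 1.35 rad and x of filter in the frame of shelf below -0.06 m), for 0.2 s.
2. the plate's eye is on the peg (plate more than 10 mm past the peg's tip) (x of eye in the frame of shelf above -0.02 m and y of eye in the frame of shelf between -0.014 and 0.014 m and z of eye in the frame of shelf above 0.06 m).
At the end, for the whole second after the job is handed in: Clamp arm back (over 1.35 rad). Plate hanging by its eye on the peg: origin 24 to 80 mm past the shelf edge, eye centre within 14 mm of the peg line sideways and at height 60 to 76 mm, tilted under 0.25 rad, not touching the arm, at rest (under 0.03 m/s, 0.5 rad/s) (value of joint clamp_arm above 1.35 rad and x of filter in the frame of shelf between 0.024 and 0.08 m and y of eye in the frame of shelf between -0.014 and 0.014 m and z of eye in the frame of shelf between 0.06 and 0.076 m and angle between filter's own z axis and vertical below 0.25 rad and contact force between filter and clamp_arm below 0.1 N and linear speed of filter below 0.03 m/s and angular speed of filter below 0.5 rad/s).
It fails at once if the plate is gripped or pushed hard (finger force on it above 25 N) (contact force between the fingers and filter above 25 N).
It fails at once if the plate is lifted more than 20 mm off the shelf (z of filter in the frame of shelf above 0.05 m).
It fails at once if a bystander is moved more than 20 mm (distance of any of insulator, spare_knob, kidney_dish, arrow_marker from where it was at the start of the episode above 0.02 m).
It also fails if it takes over 72 s, if anything falls off the work surface, if the arm or the gripper's body presses on something with over 40 N, if the wrist force passes 120 N, or if a joint passes its speed limit or range.

## Robot

A 6-joint arm with a two-finger parallel gripper is mounted at the origin on the work surface. World frame = base frame: x ahead of the robot, y to its left, z up, the work surface at z = 0. Lengths are in m, angles in degrees, forces in N, time in s.
With the tool pointing down it reaches from about 0.275 to 0.75 m from the base axis. Payload 10.2 kg.
Tool frame: the origin (TCP) lies at the very end of the fingers, on their centre line; the grasp point (between the pads) lies 19 mm behind it; z points along the fingers, y is the line along which they close (so a half turn about z gives the same grasp; the last joint's range is limited). The gripper opens to 88 mm and grips with 3 to 60 N. Pads are 18 mm wide; open, the fingers measure 123 mm over their backs; the gripper's body (75 mm by 187 mm) begins 45 mm behind the grasp point.
Start: joints at [-78.174, 17.928, 85.812, -0, 76.261, -12.8], TCP at [0.219, -0.477, 0.239] pointing down, gripper open.
Joint ranges: [-168.41, 168.41], [-55.51, 124.54], [10.69, 146.95], [-70.63, 250.63], [1, 178], [-165.06, 165.06]. Speed limits (degrees/s): [136.94, 136.94, 172.46, 180, 180, 180].

## Interface

Orientations are given as [roll, pitch, yaw] about the fixed x, y, z axes, in that order (R = Rz(yaw) Ry(pitch) Rx(roll)).
In Python, from workcell import observe, read_camera, finish_job, find_in, place_of gives the robot as it stands.
- The arm moves only by the tool play_rows, never from a script. Its argument "targets" is a list of rows, each a list of 5 numbers: the opening, from 0 (shut) to 1 (fully open), then the shift along the tool's x, y, z in units of 40 mm (1.0 is 40 mm), then the turn about the tool's z in units of 5 degrees (1.0 is 5 degrees). A call has 1 to 12 rows; each row shifts and turns the commanded pose from where the row before left it, along the tool's axes as they then stand; what a row does not reach is not made up. A row lasts 1/10 s, in which the tool goes at most 50 mm and 8.59 degrees, less where a joint would pass 70% of its speed; a pose out of reach is approached as far as the arm can. A call is refused whole if a number of a shift passes 1 or a number of a turn 1, either way. A call with a gripper value outside its range is refused whole. The fingers move at their own pace and stop on an object; "grip_force" is the grip in N (left out, the last holds). Time passes only in rows, so rows that do not move let the fingers close. It gives the time, the measured TCP pose, the force, the opening and the grip force at its end, in the units of the state.
- observe(): the state, without advancing time (a new reading comes with each control period).
- read_camera(name): name is "scene" or "top" or "wrist"; returns a dict with "color" (400x640x3 uint8, red, green, blue), "fx", "fy", "cx", "cy" (pixels), "camera_from_world" (4x4, takes a point from world to camera coordinates). Camera axes: x right, y up, looking along -z (the intrinsics and any distortion apply to the point x, -y, -z); pixel columns grow to the right and rows downward; lengths in m; the calibration is good to about 2 mm. A picture is of the moment at which its call begins. There is no depth.
- finish_job(): hands the job in; it is judged then, once.
Trained networks look in a picture, given as the dict that the camera call returned (one of the last four; its "shot" number tells which), for a name from the list of things; names that differ only in an ending like _2 or _b are one class to them, and where a whole thing is asked for, a point or a joint stands for the part that bears it (a point fixed in the world has none). Each returns a list of dicts, best first, with "score" (0 to 1); they miss things now and then, are a little off and sometimes report something else, mostly with a low value. They report only what shows in the picture. A call takes as long as a camera call. They do not tell look-alikes from the thing itself.
- find_in(query, picture): "position" ([x, y, z] in m, in world coordinates, good to about 4 mm: the middle of the surface that is visible of it).
- place_of(query, picture): "position" ([x, y, z] in m, in world coordinates, good to about 4 mm: a listed point, or the origin of a listed thing).
The state is a dict: "time_s": time; "q": joint angles; "qd": joint speeds; "tau": joint torques, N m; "eef_pos": TCP position; "orientation": TCP orientation; "wrist_force": force on the tool from outside, world axes, zero at the start; "moment": the same for the moment, N m; "opening": finger opening in m; "finger_force": force on a finger pad.
Only numpy, scipy, OpenCV 4.12 (cv2) and the standard library are available. Lean on these libraries where they do the work, as an engineer would, in place of code of your own. Each camera call takes 0.05 s, during which the arm holds its last target. There are 200 camera calls.

## Working session

There is one attempt and no reset: what is moved stays moved. The work goes in short steps, Python scripts to look and compute and a tool call to move; the robot and the scene stay as the last step left them, time stands still between calls to the robot, and variables do not carry over. Pictures are saved under pics/ and viewed, at most 11 in all, crops included, and the job is handed in when it is done.

Besides the shell and the picture viewer there is one more tool, called as name([rows], argument=value, ...), one row to a line, values as JSON. play_rows: Moves the arm, as the interface text tells. Its arguments: {"type":"object","properties":{"targets":{"type":"array","items":{"type":"array","items":{"type":"number"}}},"grip_force":{"type":"number"}},"required":["targets"]}

```bash
mkdir -p pics; cat > h.py <<'E'
import numpy as np, cv2
from workcell import *
def shot(n,save=None):
    p=read_camera(n)
    if save: cv2.imwrite('pics/'+save+'.png',p['color'][:,:,::-1])
    return p
def proj(p,X):
    c=p['camera_from_world']@np.append(X,1); return np.array([p['cx']+p['fx']*c[0]/-c[2],p['cy']-p['fy']*c[1]/-c[2]])
E
python3 - <<'E'
from h import *
for n in ('top','scene'):
    p=shot(n,n+'1')
    for q in ['shelf','peg_tip','peg_root','filter','eye','clamp_pivot','clamp_tip','insulator','spare_knob','kidney_dish','arrow_marker']:
        print(n,q,[(np.round(r['position'],3).tolist(),round(r['score'],2)) for r in place_of(q,p)[:3]])
s=observe();print(s['time_s'],s['eef_pos'],s['orientation'])
E
```

```text
top shelf [([0.664, 0.019, 0.002], 0.79), ([0.634, 0.018, 0.086], 0.59)]
top peg_tip [([0.635, 0.018, 0.085], 0.69), ([0.404, -0.511, -0.002], 0.27)]
top peg_root [([0.767, 0.026, 0.085], 0.67)]
top filter [([0.557, 0.34, 0.003], 0.89), ([0.458, 0.062, 0.031], 0.75), ([0.316, 0.157, 0.001], 0.7)]
top eye [([0.552, 0.345, 0.046], 0.88), ([0.463, 0.064, 0.074], 0.76), ([0.316, 0.156, 0.032], 0.73)]
top clamp_pivot [([0.587, 0.187, 0.052], 0.96)]
top clamp_tip [([0.64, 0.058, 0.051], 0.67)]
top insulator [([0.627, -0.126, 0.028], 0.55), ([0.404, -0.509, -0.002], 0.31)]
top spare_knob [([0.495, -0.176, 0.031], 0.47)]
top kidney_dish [([0.624, -0.126, 0.027], 0.63), ([0.404, -0.51, -0.003], 0.56)]
top arrow_marker [([0.361, 0.44, 0.001], 0.81), ([0.636, 0.019, 0.088], 0.68)]
scene shelf [([0.637, 0.021, 0.08], 0.29)]
scene peg_tip [([0.636, 0.018, 0.078], 0.69)]
scene peg_root [([0.766, 0.018, 0.088], 0.78)]
scene filter [([0.547, 0.344, -0.0], 0.86), ([0.461, 0.064, 0.032], 0.69), ([0.317, 0.156, -0.002], 0.55)]
scene eye [([0.324, -0.106, 0.033], 0.93), ([0.463, 0.064, 0.079], 0.76), ([0.316, 0.158, 0.035], 0.74)]
scene clamp_pivot [([0.586, 0.19, 0.055], 0.8), ([0.402, -0.505, 0.0], 0.55)]
scene clamp_tip [([0.642, 0.057, 0.049], 0.66)]
scene insulator [([0.631, -0.125, 0.032], 0.78)]
scene spare_knob [([0.498, -0.182, 0.032], 0.56)]
scene kidney_dish [([0.404, -0.509, -0.001], 0.58)]
scene arrow_marker [([0.359, 0.435, 0.003], 0.7)]
1.2 [ 0.21876652 -0.47726701  0.23870754] [ 1.79999878e+02 -1.33908509e-03  2.46263164e+01]
```

View pics/top1.png

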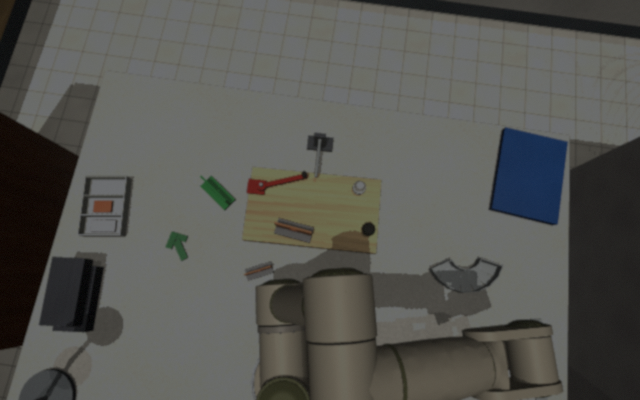

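View pics/scene1.png

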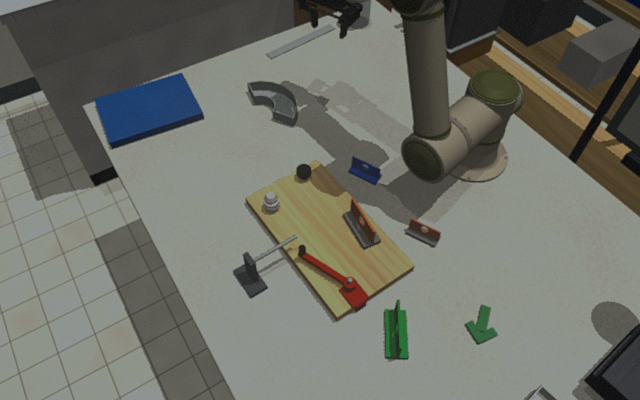

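The target plate is the large copper one on the board: top view about (293,230), scene view (361,222). The small copper one and the blue and green ones on the bench are decoys. The clamp arm lies across the lane, with its tip at about (305,175) in the top view. I'll move the wrist camera over the board.

play_rows([
  [0,0.88,-0.76,-0.25,0],
  [0,0.88,-0.76,-0.25,0],
  [0,0.88,-0.76,-0.25,0],
  [0,0.88,-0.76,-0.25,0],
  [0,0.88,-0.76,-0.25,0],
  [0,0.88,-0.76,-0.25,0],
  [0,0.88,-0.76,-0.25,0],
  [0,0.88,-0.76,-0.25,0],
  [0,0.88,-0.76,-0.25,0],
  [0,0.88,-0.76,-0.25,0],
  [0,0.5,-0.5,-0.25,0],
  [0,0,0,0,0],
])

```text
time_s: 2.4
eef_pos: [0.4227, -0.0252, 0.3498]
orientation: [179.9, -0.1, 24.9]
wrist_force: [-0.0, -0.1, 0.2]
opening: 0.0003
finger_force: 0.0
```

play_rows([
  [0,0,0,0,1],
  [0,0,0,0,1],
  [0,0,0,0,1],
  [0,0,0,0,1],
  [0,0,0,0,0.4],
  [0,0,0,0,0],
  [0,0,0,0,0],
])

```text
time_s: 3.1
eef_pos: [0.4217, -0.0282, 0.3486]
orientation: [-180.0, 0.0, 2.6]
wrist_force: [0.3, 0.6, -0.2]
opening: 0.0001
finger_force: 0.0
```

```bash
python3 - <<'E'
from h import *
p=shot('wrist','w1')
for q in ['peg_tip','peg_root','filter','eye','clamp_pivot','clamp_tip','insulator','spare_knob']:
    print(q,[(np.round(r['position'],3).tolist(),round(r['score'],2)) for r in place_of(q,p)[:3]])
s=observe();print(s['time_s'],s['eef_pos'],s['orientation'],s['opening'],s['wrist_force'])
c=np.linalg.inv(p['camera_from_world']);print(c.round(3))
E
```

```text
peg_tip [([0.459, 0.063, 0.078], 0.3)]
peg_root []
filter [([0.549, 0.341, 0.002], 0.94), ([0.46, 0.062, 0.03], 0.85), ([0.314, 0.154, -0.0], 0.8)]
eye [([0.322, -0.109, 0.037], 0.97), ([0.463, 0.064, 0.079], 0.76), ([0.316, 0.152, 0.038], 0.66)]
clamp_pivot [([0.589, 0.194, 0.047], 0.72)]
clamp_tip []
insulator [([0.629, -0.132, 0.03], 0.57)]
spare_knob [([0.493, -0.175, 0.034], 0.96), ([0.63, -0.13, 0.03], 0.2)]
3.55 [ 0.42189442 -0.02771864  0.34870982] [-1.79999623e+02  3.54974279e-03  2.63659769e+00] 0.00047753142052435937 [-0.43905571  0.05961372 -0.13478802]
[[ 0.047  0.949  0.311  0.503]
 [-0.999  0.044  0.014 -0.024]
 [-0.    -0.312  0.95   0.495]
 [ 0.     0.     0.     1.   ]]
```

View pics/w1.png

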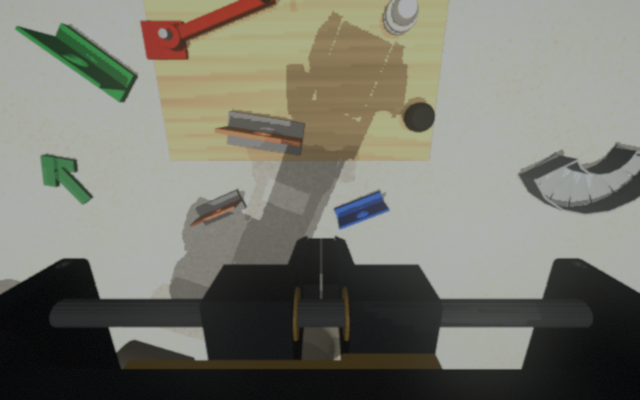

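Wrist view: the board's rear corners are at about (169,160) and (431,160). The foot's far edge runs (231,111)–(304,122), and the red clamp arm runs from (165,35) up and to the right. Next I'll get the geometry in numbers.

```bash
cat >> h.py <<'E'
def unproj(p,uv,z):
    u,v=uv; M=np.linalg.inv(p['camera_from_world'])
    d=M[:3,:3]@np.array([(u-p['cx'])/p['fx'],-(v-p['cy'])/p['fy'],-1]); o=M[:3,3]
    return o+d*(z-o[2])/d[2]
E
python3 - <<'E'
from h import *
p=shot('wrist')
for n,uv,z in [('rearL',(169,160),.03),('rearR',(431,160),.03),('sideR far',(448,10),.03),('sideL far',(146,10),.03),('footFL',(231,111),.044),('footFR',(304,122),.044),('footR bot',(303,147),.044),('plate topL',(217,128),.1),('plate topR',(300,147),.1),('bar a',(185,22),.06),('bar b',(245,0),.06)]:
    print(n,unproj(p,uv,z).round(4)[:2])
im=p['color'][95:165,190:330]; cv2.imwrite('pics/w1c.png',cv2.resize(im[:,:,::-1],None,fx=5,fy=5,interpolation=2))
t=shot('top'); cv2.imwrite('pics/t1c.png',cv2.resize(t['color'][120:270,230:400,::-1],None,fx=4.5,fy=4,interpolation=2)[:, :])
for n in ('top','scene'):
    q=shot(n)
    a,b=[place_of(k,q)[0]['position'] for k in ('peg_tip','peg_root')]; c=place_of('clamp_pivot',q)[0]['position']; print(a,b,c)
print([ (n,unproj(t,uv,.03).round(4)) for n,uv in [('FL',(250,168)),('FR',(382,180)),('RL',(243,240)),('RR',(376,253))]])
E
```

```text
rearL [0.407  0.2296]
rearR [ 0.4277 -0.2149]
sideR far [ 0.6465 -0.2021]
sideL far [0.6261 0.2357]
footFL [0.4919 0.1158]
footFR [0.4806 0.0015]
footR bot [0.4414 0.002 ]
plate topL [0.4697 0.1191]
plate topR [0.4488 0.0031]
bar a [0.6063 0.1676]
bar b [0.636  0.0842]
[0.6344, 0.016, 0.0883] [0.7672, 0.0255, 0.084] [0.5894, 0.1871, 0.0539]
[0.6376, 0.0158, 0.0791] [0.7671, 0.0184, 0.0877] [0.5895, 0.1927, 0.053]
[('FL', array([0.6507, 0.2436, 0.03  ])), ('FR', array([ 0.6757, -0.2045,  0.03  ])), ('RL', array([0.4066, 0.2203, 0.03  ])), ('RR', array([ 0.4289, -0.213 ,  0.03  ]))]
```

View pics/w1c.png

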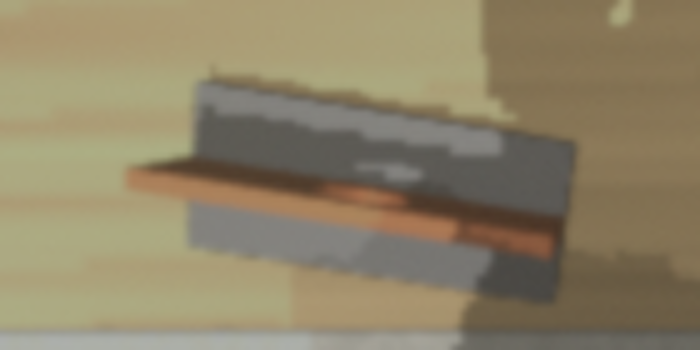

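View pics/t1c.png

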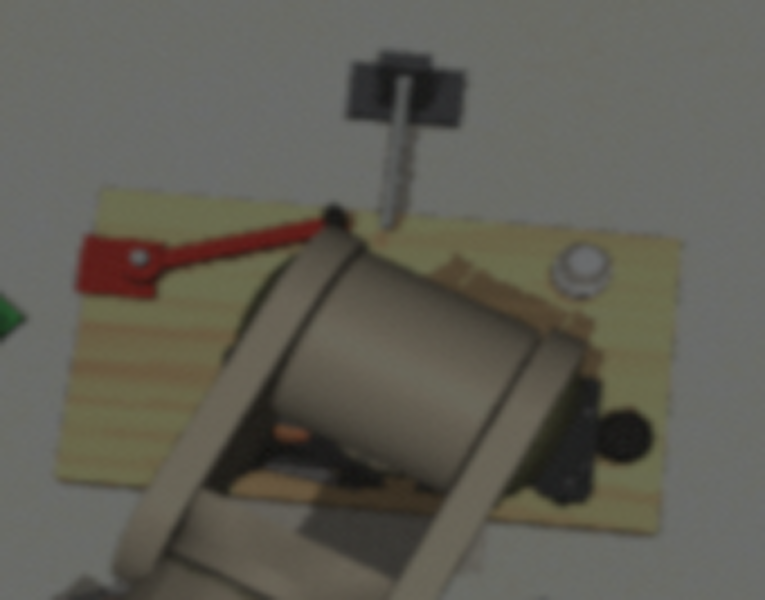

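play_rows([
  [0,0.78,-0.585,0,0],
  [0,0.78,-0.585,0,0],
  [0,0.78,-0.585,0,0],
  [0,0.78,-0.585,0,0],
  [0,0.78,-0.585,0,0],
  [0,0,0,1,0],
  [0,0,0,1,0],
  [0,0,0,1,0],
  [0,0,0,1,0],
  [0,0,0,1,0],
  [0,0,0,1,0],
  [0,0,0,0.5,0],
])

```text
time_s: 5.25
eef_pos: [0.5709, 0.0963, 0.0852]
orientation: [-180.0, 0.3, 2.6]
wrist_force: [1.4, 0.4, -0.4]
opening: -0.0001
finger_force: 0.0
```

play_rows([
  [0,0,0,0.6,0],
  [0,0,0,0.54,0],
  [0,0,0,0,0],
  [0,0,0,0,0],
])

```text
time_s: 5.65
eef_pos: [0.5726, 0.0963, 0.0436]
orientation: [-180.0, -0.0, 2.6]
wrist_force: [-0.4, 0.2, 1.1]
opening: 0.0001
finger_force: 0.0
```

play_rows([
  [0,0.33,0,0,0],
  [0,0.32,0,0,0],
  [0,0.3,-0.05,0,0],
  [0,0.3,-0.05,0,0],
  [0,0.3,-0.13,0,0],
  [0,0.29,-0.15,0,0],
  [0,0.27,-0.22,0,0],
  [0,0.24,-0.26,0,0],
  [0,0.2,-0.3,0,0],
  [0,0.15,-0.35,0,0],
  [0,0.05,-0.15,0,0],
  [0,0,0,0,0],
])

```text
time_s: 6.85
eef_pos: [0.6796, 0.1683, 0.0442]
orientation: [-180.0, -0.1, 2.7]
wrist_force: [-0.1, 0.2, -0.3]
opening: 0.0007
finger_force: 0.0
```

play_rows([
  [0,0,0,0,0],
  [0,0,0,0,0],
  [0,0,0,0,0],
])

```text
time_s: 7.15
eef_pos: [0.6793, 0.1672, 0.0434]
orientation: [-180.0, -0.0, 2.6]
wrist_force: [-0.4, 0.7, 0.1]
opening: 0.0002
finger_force: 0.0
```

```bash
python3 - <<'E'
from h import *
for n in ('top','scene'):
    q=shot(n,n+'2')
    for k in ('clamp_tip','clamp_pivot','filter'): print(n,k,[(np.round(r['position'],3).tolist(),round(r['score'],2)) for r in place_of(k,q)[:3]])
E
```

```text
top clamp_tip [([0.404, -0.508, -0.001], 0.44)]
top clamp_pivot [([0.587, 0.188, 0.054], 0.78)]
top filter [([0.557, 0.339, -0.001], 0.73), ([0.461, 0.062, 0.03], 0.69)]
scene clamp_tip [([0.733, 0.195, 0.052], 0.84)]
scene clamp_pivot [([0.587, 0.191, 0.054], 0.87)]
scene filter [([0.548, 0.346, -0.002], 0.75), ([0.316, 0.156, -0.002], 0.6), ([0.322, -0.104, -0.002], 0.55)]
```

View pics/scene2.png

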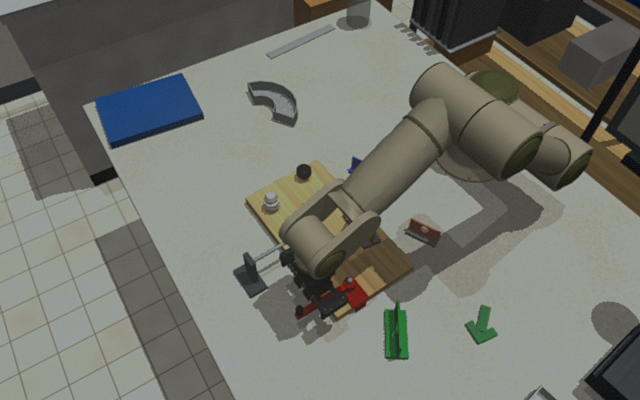

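play_rows([
  [0,0,0.375,0,0],
  [0,0,0,-1,0],
  [0,0,0,-1,0],
  [0,0,0,-1,0],
  [0.7,0,0,-1,0],
  [0.7,-0.807,0.232,0,0],
  [0.7,-0.807,0.232,0,0],
  [0.7,-0.807,0.232,0,0],
  [0.7,-0.807,0.232,0,0],
  [0.7,-0.807,0.232,0,0],
  [0.7,-0.807,0.232,0,0],
  [0.7,-0.807,0.232,0,0],
])

```text
time_s: 8.75
eef_pos: [0.4557, 0.0764, 0.2031]
orientation: [180.0, -0.0, 2.6]
wrist_force: [0.2, -0.4, 0.0]
opening: 0.0617
finger_force: 0.0
```

play_rows([
  [0.7,-0.807,0.232,0,0],
  [0.7,0,0,0,1],
  [0.7,0,0,0,0.76],
  [0.7,0,0,0,0],
  [0.7,0,0,0,0],
  [0.7,0,0,0,0],
])

```text
time_s: 9.35
eef_pos: [0.4254, 0.0665, 0.2031]
orientation: [180.0, 0.0, -6.1]
wrist_force: [0.0, -0.8, -1.7]
opening: 0.0614
finger_force: 0.0
```

```bash
python3 - <<'E'
from h import *
s=observe();print(s['time_s'],s['eef_pos'],s['orientation'],s['opening'])
for n in ('wrist','top','scene'):
    q=shot(n,n+'3')
    for k in ('clamp_tip','filter','eye'): print(n,k,[(np.round(r['position'],3).tolist(),round(r['score'],2)) for r in place_of(k,q)[:3]])
E
```

```text
9.35 [0.42538598 0.06649692 0.20306606] [ 1.79998206e+02  5.55925333e-03 -6.10706628e+00] 0.06140267175143798
wrist clamp_tip []
wrist filter [([0.459, 0.06, 0.03], 0.88), ([0.55, 0.342, -0.002], 0.86), ([0.326, -0.109, -0.003], 0.6)]
wrist eye [([0.323, -0.106, 0.034], 0.83), ([0.315, 0.154, 0.033], 0.72), ([0.552, 0.34, 0.046], 0.7)]
top clamp_tip [([0.733, 0.2, 0.053], 0.76)]
top filter [([0.325, -0.108, -0.002], 0.85), ([0.554, 0.342, 0.001], 0.79)]
top eye [([0.321, -0.106, 0.035], 0.86), ([0.554, 0.344, 0.046], 0.82)]
scene clamp_tip [([0.731, 0.193, 0.052], 0.57)]
scene filter [([0.316, 0.156, 0.001], 0.72), ([0.323, -0.106, -0.001], 0.71), ([0.462, 0.068, 0.033], 0.6)]
scene eye [([0.317, 0.157, 0.037], 0.9), ([0.555, 0.342, 0.043], 0.77), ([0.325, -0.106, 0.035], 0.76)]
```

View pics/wrist3.png

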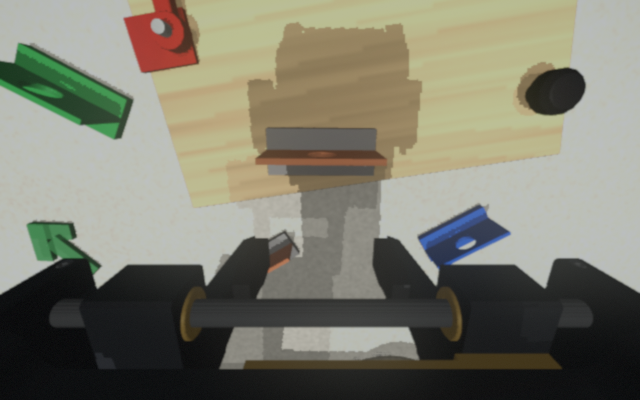

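play_rows([
  [0.7,0,0,0.9,0],
  [0.7,0,0,0.9,0],
  [0.7,0,0,0.9,0],
  [0.7,0,0,0.87,0],
  [0.7,0,0,0,0],
  [0.7,0.15,0,0,0],
  [0.7,0.15,0,0,0],
  [0.7,0.15,0,0,0],
  [0.7,0.1,0,0,0],
  [0.7,0.07,0,0,0],
  [0.7,0.07,0,0,0],
  [0.7,0.07,0,0,0],
])

```text
time_s: 11.15
eef_pos: [0.4551, 0.0636, 0.0606]
orientation: [-180.0, 0.1, -6.2]
wrist_force: [-5.5, 0.3, 4.5]
opening: 0.0617
finger_force: 2.8
```

play_rows([
  [0.7,0.1,0,0,0.2],
  [0.7,0.1,0,0,0.2],
  [0.7,0.1,0,0,0.2],
  [0.7,0.1,0,0,0.2],
  [0.7,0.1,0,0,0.2],
  [0.7,0.1,0,0,0.2],
  [0.7,0.1,0,0,0.2],
  [0.7,0.1,0,0,0.2],
  [0.7,0.1,0,0,0.2],
  [0.7,0.1,0,0,0.2],
  [0.7,0,0,0,0],
])

```text
time_s: 12.25
eef_pos: [0.4957, 0.0557, 0.0604]
orientation: [-180.0, -0.1, -16.2]
wrist_force: [-0.0, -0.4, 0.3]
opening: 0.0616
finger_force: 0.0
```

```bash
cat >> h.py <<'E'
O=np.array([.6665,.0187]); Y=np.radians(2.9)
def sh(P): 
    d=np.array(P[:2])-O; return np.array([np.cos(Y)*d[0]+np.sin(Y)*d[1],-np.sin(Y)*d[0]+np.cos(Y)*d[1]])*1000
E
python3 - <<'E'
from h import *
s=observe();print(s['time_s'],sh(s['eef_pos']),s['eef_pos'],s['orientation'],s['wrist_force'])
for n in ('wrist','top','scene'):
    q=shot(n,n+'4')
    for k in ('filter','eye'): print(n,k,[(sh(r['position']).round(),np.round(r['position'][2],3),round(r['score'],2)) for r in place_of(k,q)[:5]])
E
```

```text
12.25 [-168.72495979   45.62329873] [0.4956829  0.05572858 0.06035505] [-1.79992693e+02 -8.26450915e-02 -1.62307738e+01] [-0.01104569 -0.43460176  0.31532644]
wrist filter [(array([-155.,   38.]), np.float64(0.032), 0.91)]
wrist eye [(array([-154.,   40.]), np.float64(0.077), 0.92)]
top filter [(array([-95., 328.]), np.float64(0.001), 0.72), (array([-347., -110.]), np.float64(-0.0), 0.56)]
top eye [(array([-96., 331.]), np.float64(0.048), 0.96), (array([-350., -110.]), np.float64(0.035), 0.72)]
scene filter [(array([-156.,   41.]), np.float64(0.031), 0.92), (array([-342.,  151.]), np.float64(0.003), 0.9), (array([-103.,  330.]), np.float64(-0.002), 0.65)]
scene eye [(array([-151.,   41.]), np.float64(0.074), 0.67), (array([-343.,  161.]), np.float64(0.036), 0.63), (array([-94., 327.]), np.float64(0.044), 0.59), (array([100.,  -4.]), np.float64(0.086), 0.38)]
```

View pics/wrist4.png

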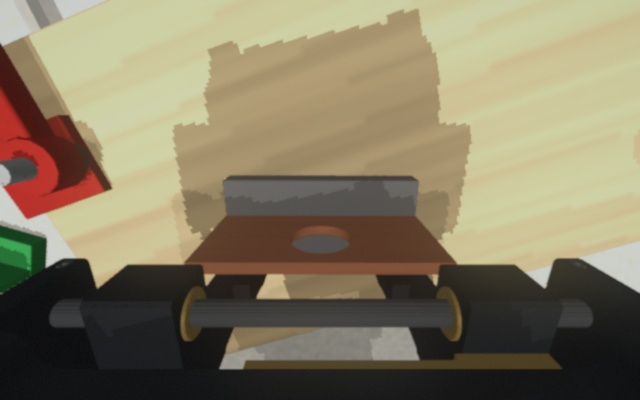

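play_rows([
  [0.7,0.05,0.007,0,0],
  [0.7,0.1,0.014,0,0],
  [0.7,0.13,0.0184,0,0],
  [0.7,0.13,0.0184,0,0],
  [0.7,0.13,0.0184,0,0],
  [0.7,0.13,0.0184,0,0],
  [0.7,0.13,0.0184,0,0],
  [0.7,0.13,0.0184,0,0],
  [0.7,0.13,0.0184,0,0],
  [0.7,0.13,0.0184,0,0],
  [0.7,0.13,0.0184,0,0],
  [0.7,0.13,0.0184,0,0],
])

```text
time_s: 13.9
eef_pos: [0.5486, 0.0318, 0.0603]
orientation: [-180.0, 0.0, -16.2]
wrist_force: [-2.0, 0.6, -1.5]
opening: 0.0617
finger_force: 1.0
```

play_rows([
  [0.7,0.13,0.0184,0,0],
  [0.7,0.13,0.0184,0,0],
  [0.7,0.13,0.0184,0,0],
  [0.7,0.13,0.0184,0,0],
  [0.7,0.13,0.0184,0,0],
  [0.7,0.13,0.0184,0,0],
  [0.7,0.1,0.014,0,0],
  [0.7,0.06,0.01,0,0],
  [0.7,0,0,0,0],
])

```text
time_s: 14.8
eef_pos: [0.5834, 0.0161, 0.0603]
orientation: [180.0, -0.1, -16.2]
wrist_force: [-1.0, -0.5, 0.4]
opening: 0.0616
finger_force: 0.1
```

```bash
cat > look.py <<'E'
from h import *
import sys
s=observe();print(s['time_s'],sh(s['eef_pos']).round(1),s['eef_pos'].round(4),np.array(s['orientation']).round(2),s['wrist_force'])
for n in ('wrist','scene','top'):
    q=shot(n,n+sys.argv[1])
    for k in ('filter','eye','peg_tip'): print(n,k,[(sh(r['position']).round(),np.round(r['position'][2],3),round(r['score'],2)) for r in place_of(k,q)[:5] if abs(sh(r['position'])[1])<60])
E
python3 look.py 5
```

```text
14.8 [-83.1   1.6] [0.5834 0.0161 0.0603] [ 1.800e+02 -7.000e-02 -1.618e+01] [-0.95353528 -0.45204027  0.3788838 ]
wrist filter [(array([-69.,  -5.]), np.float64(0.028), 0.82)]
wrist eye [(array([-70.,   0.]), np.float64(0.078), 0.66)]
wrist peg_tip [(array([-31.,  -0.]), np.float64(0.089), 0.82)]
scene filter [(array([-66.,  -2.]), np.float64(0.032), 0.9)]
scene eye [(array([-67.,  -4.]), np.float64(0.076), 0.61)]
scene peg_tip [(array([-29.,   1.]), np.float64(0.078), 0.7)]
top filter []
top eye []
top peg_tip []
```

play_rows([
  [0.7,0.04,-0.011,0,-0.32],
  [0.7,0.04,-0.009,0,-0.32],
  [0.7,0.04,-0.008,0,-0.32],
  [0.7,0.04,-0.007,0,-0.32],
  [0.7,0.042,-0.006,0,-0.32],
  [0.7,0.042,-0.005,0,-0.32],
  [0.7,0.042,-0.004,0,-0.32],
  [0.7,0.042,-0.003,0,-0.32],
  [0.7,0.042,-0.002,0,-0.32],
  [0.7,0.042,0,0,-0.32],
  [0.7,0.042,0.001,0,-0.32],
  [0.7,0.042,0.002,0,-0.3],
])

```text
time_s: 16.6
eef_pos: [0.603, 0.0159, 0.0603]
orientation: [-180.0, 0.0, 3.1]
wrist_force: [-1.0, -0.7, -1.3]
opening: 0.0614
finger_force: 0.8
```

```bash
python3 look.py 6
```

```text
16.6 [-63.5   0.4] [0.603  0.0159 0.0603] [-180.      0.      3.05] [-1.04034493 -0.73034078 -1.28900382]
wrist filter [(array([-49.,  -2.]), np.float64(0.029), 0.71)]
wrist eye [(array([-50.,  -1.]), np.float64(0.077), 0.63)]
wrist peg_tip [(array([-32.,   2.]), np.float64(0.087), 0.73)]
scene filter [(array([-47.,   3.]), np.float64(0.032), 0.86)]
scene eye [(array([-47.,  -4.]), np.float64(0.077), 0.66)]
scene peg_tip []
top filter []
top eye []
top peg_tip []
```

View pics/wrist6.png

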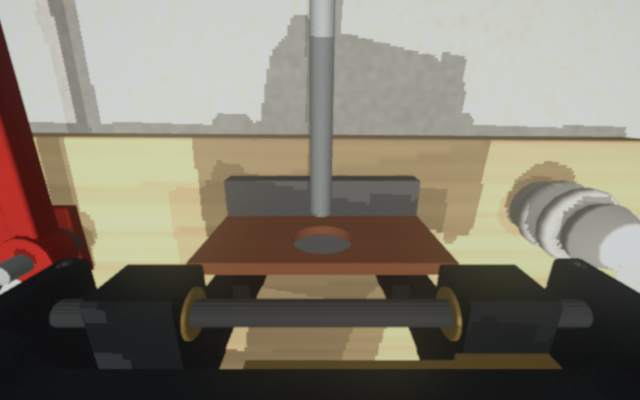

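play_rows([
  [0.7,0.1,0,0,0],
  [0.7,0.1,0,0,0],
  [0.7,0.1,0,0,0],
  [0.7,0.1,0,0,0],
  [0.7,0.1,0,0,0],
  [0.7,0.1,0,0,0],
  [0.7,0.1,0,0,0],
  [0.7,0.1,0,0,0],
  [0.7,0.1,0,0,0],
  [0.7,0.08,0,0,0],
  [0.7,0.06,0,0,0],
])

```text
time_s: 18.3
eef_pos: [0.645, 0.018, 0.0605]
orientation: [180.0, -0.1, 2.9]
wrist_force: [-2.6, -0.3, 4.0]
opening: 0.0616
finger_force: 1.7
```

play_rows([
  [0.7,0.05,0,0,0],
  [0.7,0.05,0,0,0],
  [0.7,0.05,0,0,0],
  [0.7,0.05,0,0,0],
  [0.7,0.05,0,0,0],
  [0.7,0.05,0,0,0],
  [0.7,0.05,0,0,0],
  [0.7,0.05,0,0,0],
  [0.7,0.05,0,0,0],
  [0.7,0.05,0,0,0],
])

```text
time_s: 19.3
eef_pos: [0.6646, 0.019, 0.0603]
orientation: [-180.0, 0.0, 2.9]
wrist_force: [0.3, 1.1, -0.6]
opening: 0.0618
finger_force: 0.0
```

```bash
python3 look.py 7
```

```text
19.3 [-1.9  0.4] [0.6646 0.019  0.0603] [-180.      0.      2.92] [ 0.28211995  1.14178298 -0.55226288]
wrist filter [(array([ 8., -3.]), np.float64(0.03), 0.56)]
wrist eye [(array([20.,  1.]), np.float64(0.073), 0.63)]
wrist peg_tip [(array([-34.,  -0.]), np.float64(0.088), 0.68), (array([-0.,  4.]), np.float64(0.002), 0.67)]
scene filter [(array([10.,  2.]), np.float64(0.032), 0.89)]
scene eye [(array([21., -3.]), np.float64(0.073), 0.59)]
scene peg_tip [(array([-30.,  -1.]), np.float64(0.079), 0.88)]
top filter []
top eye []
top peg_tip [(array([-33.,  -1.]), np.float64(0.086), 0.98)]
```

View pics/wrist7.png

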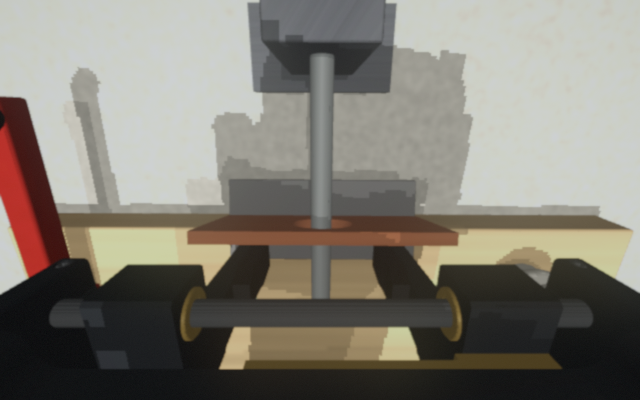

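play_rows([
  [0.7,0.05,0,0,0],
  [0.7,0.05,0,0,0],
  [0.7,0.05,0,0,0],
  [0.7,0.05,0,0,0],
  [0.7,0.05,0,0,0],
  [0.7,0.05,0,0,0],
  [0.7,0.05,0,0,0],
  [0.7,0.05,0,0,0],
])

```text
time_s: 20.7
eef_pos: [0.6805, 0.0199, 0.0602]
orientation: [-180.0, 0.0, 2.9]
wrist_force: [-1.7, -0.5, -1.8]
opening: 0.0618
finger_force: 0.9
```

```bash
python3 look.py 8
```

```text
20.7 [14.   0.5] [0.6805 0.0199 0.0602] [-1.80e+02  2.00e-02  2.93e+00] [-1.73777691 -0.50698238 -1.78211409]
wrist filter [(array([22., -4.]), np.float64(0.027), 0.63)]
wrist eye [(array([29., -3.]), np.float64(0.073), 0.86)]
wrist peg_tip [(array([-29.,  -1.]), np.float64(0.089), 0.66)]
scene filter [(array([24.,  0.]), np.float64(0.027), 0.56)]
scene eye [(array([32.,  1.]), np.float64(0.072), 0.94)]
scene peg_tip [(array([-29.,   1.]), np.float64(0.079), 0.81)]
top filter []
top eye []
top peg_tip [(array([-33.,  -3.]), np.float64(0.085), 0.57)]
```

Sliding well with about 2 N of push. I'll push on until the foot is clearly past the edge.

play_rows([
  [0.7,0.05,0,0,0],
  [0.7,0.05,0,0,0],
  [0.7,0.05,0,0,0],
  [0.7,0.05,0,0,0],
  [0.7,0.05,0,0,0],
  [0.7,0.05,0,0,0],
  [0.7,0.05,0,0,0],
  [0.7,0.05,0,0,0],
  [0.7,0.05,0,0,0],
  [0.7,0.05,0,0,0],
  [0.7,0.05,0,0,0],
  [0.7,0,0,0,0],
])

```text
time_s: 22.5
eef_pos: [0.703, 0.021, 0.0603]
orientation: [180.0, -0.1, 2.9]
wrist_force: [0.6, 0.7, 0.8]
opening: 0.0619
finger_force: 0.0
```

```bash
python3 look.py 9
```

```text
22.5 [36.5  0.4] [0.703  0.021  0.0603] [ 1.80e+02 -8.00e-02  2.92e+00] [0.62082963 0.7183346  0.7569401 ]
wrist filter [(array([52., -2.]), np.float64(0.026), 0.66)]
wrist eye [(array([49.,  0.]), np.float64(0.075), 0.65)]
wrist peg_tip [(array([-32.,   1.]), np.float64(0.087), 0.97)]
scene filter [(array([56.,  0.]), np.float64(0.029), 0.82)]
scene eye [(array([52., -1.]), np.float64(0.072), 0.95), (array([101.,  -2.]), np.float64(0.086), 0.42)]
scene peg_tip [(array([-32.,   1.]), np.float64(0.079), 0.71)]
top filter []
top eye []
top peg_tip [(array([-32.,  -4.]), np.float64(0.086), 0.79)]
```

play_rows([
  [0.7,-0.2,0,0,0],
  [0.7,-0.4,0,0,0],
  [0.7,-0.5,0,0,0],
  [0.7,-0.5,0,0,0],
  [0.7,-0.5,0,0,0],
  [0.7,0,0,-0.5,0],
  [0.7,0,0,-0.8,0],
  [0.7,0,0,-0.8,0],
  [0.7,-0.5,0,-0.8,0],
  [0.7,0,0,0,0],
  [0.7,0,0,0,0],
  [0.7,0,0,0,0],
])

```text
time_s: 24.3
eef_pos: [0.5983, 0.0157, 0.1751]
orientation: [-180.0, 0.1, 2.9]
wrist_force: [-0.1, -0.5, -0.8]
opening: 0.0617
finger_force: 0.0
```

play_rows([
  [0.7,0,0,0,0],
  [0.7,0,0,0,0],
  [0.7,0,0,0,0],
  [0.7,0,0,0,0],
  [0.7,0,0,0,0],
  [0.7,0,0,0,0],
  [0.7,0,0,0,0],
  [0.7,0,0,0,0],
  [0.7,0,0,0,0],
  [0.7,0,0,0,0],
])

```text
time_s: 25.3
eef_pos: [0.5985, 0.0157, 0.1763]
orientation: [-180.0, -0.0, 2.9]
wrist_force: [0.2, -0.4, -0.4]
opening: 0.0615
finger_force: 0.0
```

```bash
python3 look.py 10; python3 -c "
from h import *
p=shot('scene');c=p['color'][210:330,200:360,::-1];cv2.imwrite('pics/s10c.png',cv2.resize(c,None,fx=4,fy=4))
print([sh(r['position']) for r in place_of('clamp_tip',p)[:1]])"
```

```text
25.3 [-68.1   0.4] [0.5985 0.0157 0.1763] [-180.     -0.      2.92] [ 0.24711276 -0.3662198  -0.36801354]
wrist filter [(array([49., -4.]), np.float64(0.024), 0.78)]
wrist eye [(array([48.,  1.]), np.float64(0.073), 0.73)]
wrist peg_tip [(array([-31.,  -1.]), np.float64(0.085), 0.87)]
scene filter [(array([54., -2.]), np.float64(0.028), 0.7)]
scene eye [(array([49., -1.]), np.float64(0.072), 0.83)]
scene peg_tip [(array([-30.,   0.]), np.float64(0.079), 0.65)]
top filter []
top eye []
top peg_tip []
[array([ 73.90206437, 174.08401673])]
```

View pics/s10c.png

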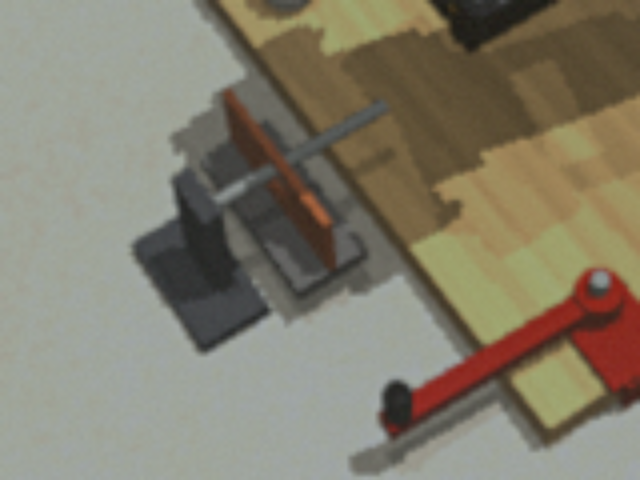

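The plate hangs on the peg, clear of the shelf's edge, and the clamp arm is fully back. Positions barely changed over the last looks, so I'll hand in.

```bash
python3 -c "
from workcell import *
print(finish_job())"
```

```text
the job is handed in; nothing more can be done
None
```

I handed the job in at about 25 s: in the last look the clamp arm was fully back and the copper plate hung at rest on the peg, about 50 mm past the shelf edge. The hand-in gave back no verdict.

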